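# Shear the top wall tile off its stack into the register corner

### The arm

A 6-joint arm with a two-finger parallel gripper is mounted at the origin on the work surface. World frame = base frame: x ahead of the robot, y to its left, z up, the work surface at z = 0. Lengths are in mm, angles in degrees, forces in N, time in s.
With the tool pointing down it reaches from about 300 to 850 mm from the base axis. Payload 4.2 kg.
Tool frame: the origin (TCP) lies midway between the tips of the shut fingers; the grasp point (between the pads) lies 19 mm behind it (env.grip_point_offset is the distance from the TCP to the grasp point, in mm); z points along the fingers, x is the direction in which the jaws open and shut, and the axes are right-handed (so a half turn about z gives the same grasp; the last joint's range is limited). The gripper opens to 91 mm and grips with 3 to 60 N. Pads are 32 mm wide; open, the fingers measure 118 mm over their backs; the gripper's body (76 mm by 178 mm) begins 60 mm behind the grasp point.
Start: joints at [-64.229, 18.312, 89.639, -0, 72.044, -1.146], TCP at [260.313, -512.719, 213.976] pointing down, gripper open.
Joint ranges: [-177.97, 177.97], [-48.28, 115.42], [12.27, 149.76], [-77.06, 257.06], [2.81, 150.46], [-146.56, 146.56]. Speed limits (degrees/s): [147.25, 147.25, 180, 180, 180, 180].

### API

Orientations are given as [roll, pitch, yaw] about the fixed x, y, z axes, in that order (R = Rz(yaw) Ry(pitch) Rx(roll)).
In Python, from workcell import env gives the robot as it stands.
- The arm moves only by the shell command python3 -m pendant 'ROWS' [FORCE]. ROWS is JSON, a list of rows, each an object with "xyz": the shift along the tool's x, y, z in m, a list of three; "roll": the turn about the tool's z in degrees; "jaw": the closure, from 0 (fully open) to 1 (shut). A call has exactly 8 rows; each row is the pose to reach, as a shift and turn from the pose commanded when the call began, along the tool's axes at that moment; what a row does not reach only later rows make up. A row lasts 1/8 s, in which the tool goes at most 62.5 mm and 10.7 degrees, less where a joint would pass 70% of its speed; a pose out of reach is approached as far as the arm can. A call with a gripper value outside its range is refused whole. The fingers move at their own pace and stop on an object; FORCE is the grip in N (left out, the last holds). Time passes only in rows, so rows that repeat a pose let the fingers close, or fill a call up. It gives the time, the measured TCP pose, the force and the opening at its end, in the units of the state.
- env.state(): the state, without advancing time (a new reading comes with each control period).
- env.grab_frame(name): name is "side" or "top"; returns (picture, depth): 400x640x3 uint8, blue, green, red; 400x640 float32, mm along the optical axis (not along the pixel's ray), 0 where there is no reading.
- env.camera_params(name): a dict with "camera_matrix" (3x3 intrinsics, pixels), "cam_to_world" (4x4, takes a point from camera to world coordinates). Camera axes: x right, y up, looking along -z (the intrinsics and any distortion apply to the point x, -y, -z); pixel columns grow to the right and rows downward; lengths in mm; the calibration is good to about 2 mm. A picture is of the moment at which its call begins. camera_params takes no time and is no camera call.
- env.job_done(): hands the job in, once; it reports no verdict.
The state is a dict: "time_s": time; "qpos": joint angles; "qvel": joint speeds; "effort": joint torques, N m; "ee_pos": TCP position; "ee_rot": TCP orientation; "force": force on the tool from outside, world axes, zero at the start; "torque": the same for the moment, N m; "gripper_width": finger opening in mm.
Only numpy, scipy, OpenCV 4.12 (cv2) and the standard library are available. Lean on these libraries where they do the work, as an engineer would, in place of code of your own. Each camera call takes 0.05 s, during which the arm holds its last target. There are 200 camera calls.

### The job

Slide the top tile sideways off the stack, across the gap and over the register board until it seats on the end fence opposite, then slide it along that fence until it seats on the far fence too, so that it lies square in the corner touching both. Press it home firmly but gently on each fence and feel it seat, without knocking it, as the glazed edges chip; never lift or tip it. Leave the three tiles below exactly as they are, and do not disturb the things around.

Things in the scene. Friction and masses are not known exactly. Their poses are not given: they have to be found in the camera images.
- tile_top: Top one of four alike square glazed wall tiles in a stack: 150 x 150 x 9 mm, about 0.4 kg, terracotta, white face with a blue pattern. Push it by its 9 mm edge, fingertips 3 to 5 mm above its underside to clear the tile below. Origin: centre of its underside, z up, x and y along its sides. Lies up to 6 mm and 0.1 rad off tile 2. Sliding it takes 2 to 5 N, more if the fingertips also bear down.
- tile_2: Second tile from the top, same size and origin; the top tile slides on its face. Tiles 2 to 4 lie loose on one another and must stay put within 4 mm.
- tile_3: Third tile from the top, same size; origin as above.
- tile_4: Lowest tile, same size; origin as above. It lies on the riser.
- riser: Fixed plywood square 170 x 170 x 18 mm under the stack, parallel to the board, on the board's -y side; the clear gap between them is 10 to 30 mm. Origin: centre of its underside, on the table.
- board: Fixed plywood register board, grey top 43 mm above the table (2 mm lower than the top tile's underside on the stack). Origin: middle of the clear top, but at table height. The clear top spans x +-122, y +-107.5 mm; open on its -x side (robot) and -y side (stack), fenced on +x and +y. A tile home in the corner has its centre at y = 32.5, z = 43 mm, and x = 23 to 47 mm as the far fence is set.
- end_fence: Fixed aluminium fence along the board's +y edge, facing the stack, 8 mm thick, top 11 mm above the board's surface. Origin: in its middle plane; the stopping face lies 4 mm from it towards the board's -y. Glazed edges chip at over 12 N on a fence; a steady 3 to 6 N on top of the sliding drag seats the tile. It does not give: creep at 10 to 15 mm/s and stop by force.
- far_fence: Adjustable fence at the board's +x side: an aluminium bar 8 x 212 mm, 11 mm high, on two brass clamp screws. Origin: on the board's surface, x = 122 mm, y = 0; axes as the board's. The bar's stopping face lies here or up to 24 mm nearer the robot (-x), as last clamped: not measured, so find it by feel. Clamped tight; same 12 N limit and 3 to 6 N to seat. Drag on the way: to 7 N.
- dispenser: Blue tape dispenser, 150 x 60 x 91 mm, on the robot's right; origin: centre of its underside. Bystander.
- bowl: Green plastic bowl, 130 mm across, 55 mm high; origin: centre of its underside. Bystander.
- solvent: Amber bottle with black cap, 56 mm across, 130 mm high; origin: centre of its underside. Bystander.
Things that resemble listed ones, but are neither listed nor needed, are in the scene too. Leave any red or turquoise look-alike of the tile_top alone.

How it is judged (in metres and radians):
On the way, in this order (a step that is already met when the one before it is completed fails the run):
1. the top tile has been slid clear of the stack and lies on the board (y of tile_top in the frame of board above -0.035 m and angle between tile_top's own z axis and vertical below 0.03 rad and z of tile_top in the frame of board below 0.046 m), for 0.05 s.
2. it is pressed home on the end fence (more than 2 N, within 2 mm) (contact force between tile_top and end_fence above 2 N and y of tile_top in the frame of board above 0.0305 m), for 0.04 s.
3. it is pressed home on the bar of the far fence (more than 2 N), still within 2 mm of the end fence, and square (contact force between tile_top and far_fence above 2 N and x of tile_top in the frame of board above 0.021 m and y of tile_top in the frame of board above 0.0305 m and angle between the x axis of tile_top and the x axis of board, either way round below 0.025 rad), for 0.04 s.
At the end, for the whole second after the job is handed in: The top tile lies flat on the board in its corner, within 2 mm of the end fence, against the far fence's bar wherever that is set (its centre 21 mm or more along the board's x), square within 0.025 rad, let go and at rest; the three tiles below are within 4 mm of where they were (x of tile_top in the frame of board above 0.021 m and y of tile_top in the frame of board above 0.0305 m and angle between the x axis of tile_top and the x axis of board, either way round below 0.025 rad and angle between tile_top's own z axis and vertical below 0.02 rad and z of tile_top in the frame of board below 0.046 m and linear speed of tile_top below 0.01 m/s and distance of each of tile_2, tile_3, tile_4 from where it was at the start of the episode below 0.004 m); the robot touches nothing.
It fails at once if the tile is pressed on a fence with more than 12 N (contact force between tile_top and end_fence above 12 N or contact force between tile_top and far_fence above 12 N).
It fails at once if a lower tile is shifted by more than 4 mm (distance of any of tile_2, tile_3, tile_4 from where it was at the start of the episode above 0.004 m).
It fails at once if the top tile is lifted more than 10 mm or tipped by more than 0.15 rad (z of tile_top in the frame of board above 0.055 m or angle between tile_top's own z axis and vertical above 0.15 rad).
It fails at once if a bystander is moved by more than 15 mm (distance of any of dispenser, bowl, solvent from where it was at the start of the episode above 0.015 m).
It also fails if it takes over 72 s, if anything falls off the work surface, if the arm or the gripper's body presses on something with over 40 N, if the wrist force passes 120 N, or if a joint passes its speed limit or range.

## Working session

There is one attempt and no reset: what is moved stays moved. The work goes in short steps, Python scripts to look and compute and a shell command to move; the robot and the scene stay as the last step left them, time stands still between calls to the robot, and variables do not carry over. Pictures are saved under pics/ and viewed, about 8 in all and at most 12, crops included, and the job is handed in when it is done.

```bash
mkdir -p pics; ls
python3 - <<'E'
from workcell import env
import cv2,numpy as np
for n in("top","side"):
    p,d=env.grab_frame(n); cv2.imwrite(f"pics/{n}0.png",p); np.save(f"{n}0.npy",d)
    c=env.camera_params(n); print(n,np.round(c["camera_matrix"],1).tolist(),np.round(c["cam_to_world"],3).tolist(),[k for k in c])
s=env.state();print(s["time_s"],s["ee_pos"],s["ee_rot"],s["force"],s["gripper_width"])
E
```

```text
pics
top [[386.2, 0.0, 315.2], [0.0, 386.2, 203.2], [0.0, 0.0, 1.0]] [[0.0, 0.978, -0.208, 262.845], [-1.0, 0.001, 0.003, -40.657], [0.003, 0.208, 0.978, 1284.187], [0.0, 0.0, 0.0, 1.0]] ['camera_matrix', 'cam_to_world']
side [[510.5, 0.0, 321.1], [0.0, 510.5, 199.2], [0.0, 0.0, 1.0]] [[0.966, 0.143, -0.215, 265.501], [-0.258, 0.559, -0.788, -1056.111], [0.007, 0.817, 0.577, 798.018], [0.0, 0.0, 0.0, 1.0]] ['camera_matrix', 'cam_to_world']
0.1 [ 260.11385126 -512.30408435  213.22274987] [-1.79998842e+02  8.99637638e-02 -6.30832425e+01] [-0.23390718 -0.21908108 -0.71783696] 91.10360710718365
```

View pics/top0.png

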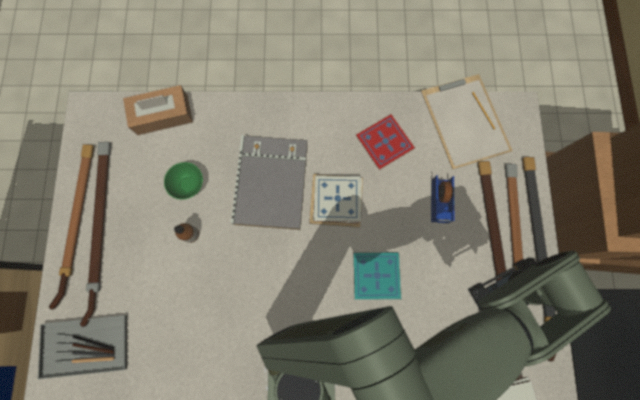

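View pics/side0.png

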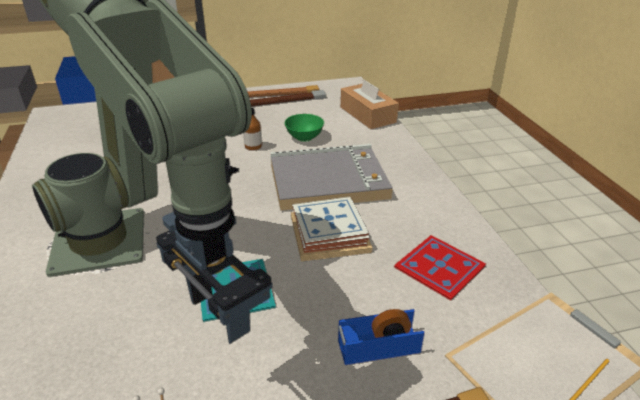

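The top view shows the board at columns 236-308, rows 135-228, with its brass screws on the +x side. The stack is at columns 310-361, rows 174-223. The side view shows the same stack at about (332, 222), left of the red look-alike tile. Next I'll measure the board and the top tile.

```bash
cat > h.py <<'E'
from workcell import env
import cv2,numpy as np
def cast(n,px,z):
    c=env.camera_params(n);K=c["camera_matrix"];T=c["cam_to_world"]
    px=np.atleast_2d(px).astype(float)
    d=np.c_[(px[:,0]-K[0,2])/K[0,0],-(px[:,1]-K[1,2])/K[1,1],-np.ones(len(px))]@T[:3,:3].T
    o=T[:3,3]; return o+d*((z-o[2])/d[:,2])[:,None]
def cloud(n,d):
    v,u=np.mgrid[0:400,0:640];c=env.camera_params(n);K=c["camera_matrix"];T=c["cam_to_world"]
    P=np.stack([(u-K[0,2])/K[0,0]*d,-(v-K[1,2])/K[1,1]*d,-d],-1)
    return P@T[:3,:3].T+T[:3,3]
E
python3 - <<'E'
from h import *
for n,bx in(("top",(225,125,370,235)),("side",(260,135,405,260))):
    p=cv2.imread(f"pics/{n}0.png");d=np.load(f"{n}0.npy");P=cloud(n,d)
    hsv=cv2.cvtColor(p,cv2.COLOR_BGR2HSV)
    x0,y0,x1,y1=bx
    roi=np.zeros(d.shape,bool);roi[y0:y1,x0:x1]=1
    Z=P[...,2]
    for name,m,z in(("board",roi&(abs(Z-43)<6)&(hsv[...,1]<40)&(d>0),43),("tiletop",roi&(abs(Z-54)<7)&(hsv[...,2]>150)&(d>0),54)):
        m=cv2.morphologyEx(m.astype(np.uint8),cv2.MORPH_CLOSE,np.ones((5,5)))
        m=cv2.morphologyEx(m,cv2.MORPH_OPEN,np.ones((3,3)))
        cs=max(cv2.findContours(m,cv2.RETR_EXTERNAL,cv2.CHAIN_APPROX_NONE)[0],key=cv2.contourArea)
        W=cast(n,cs[:,0],z)[:,:2].astype(np.float32);r=cv2.minAreaRect(W)
        zz=Z[(m>0)&(d>0)]
        print(n,name,r,"z",np.median(zz),len(zz))
    cv2.imwrite(f"pics/{n}c.png",cv2.resize(p[y0:y1,x0:x1],None,fx=5,fy=5,interpolation=cv2.INTER_CUBIC))
E
python3 -c "
import cv2,numpy as np
a=cv2.imread('pics/topc.png');b=cv2.imread('pics/sidec.png');cv2.imwrite('pics/cc.png',cv2.resize(np.vstack([a[:,:725],b[:,:725]]),None,fx=.51,fy=.51)) if 0 else None"
```

```text
top board ((602.3680419921875, 103.18294525146484), (218.9763946533203, 301.6292724609375), 85.7673568725586) z 43.31979322757877 5692
top tiletop ((542.4176025390625, -119.41938781738281), (147.3603057861328, 151.4309539794922), 0.029309391975402832) z 54.02317649046006 1378
side board ((602.9843139648438, 110.89628601074219), (242.2469482421875, 302.4483947753906), 85.33771514892578) z 41.78210642454849 4767
side tiletop ((540.2584228515625, -120.41657257080078), (149.92977905273438, 150.20887756347656), 88.85121154785156) z 52.627529172262825 1709
```

View pics/topc.png

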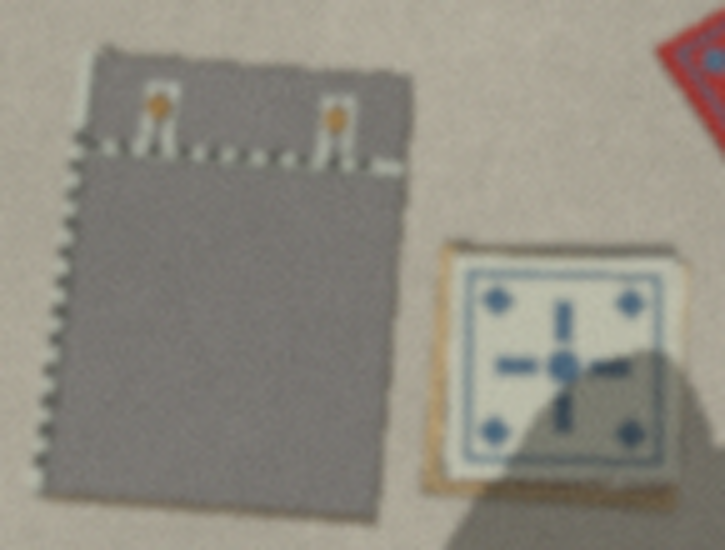

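View pics/sidec.png

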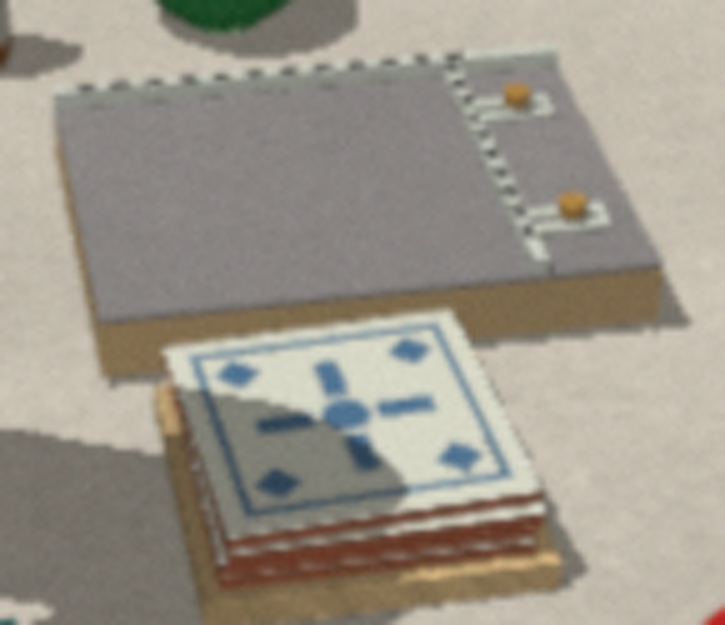

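Run:
```python
from h import *
def W(n,o,q,z): return cast(n,(np.array(q)+.5)/5-.5+o,z)[:,:2]
def ang(a,b): return np.degrees(np.arctan2(*(b-a)[::-1]))
T=dict(top=(225,125),side=(260,135))
for n,tile,bd,bar in(("top",[(442,477),(446,250),(685,262),(675,488)],[(378,520),(410,75)],[(80,148),(405,167)]),
 ("side",[(228,542),(165,347),(452,312),(545,492)],[(100,322),(660,266)],[(455,57),(542,247)])):
    t=W(n,T[n],tile,54);print(n,"tile",t.round(1).tolist(),t.mean(0).round(1),[round(ang(t[i],t[(i+1)%4]),1) for i in range(4)])
    b=W(n,T[n],bd,43);print("  board -y edge",b.round(1).tolist(),ang(*b).round(2))
    c=W(n,T[n],bar,54);print("  bar",c.round(1).tolist(),ang(*c).round(2))
print("top fence outer",W("top",T["top"],[(40,492),(95,50)],54), "near edge left/right",W("top",T["top"],[(40,492),(378,520)],43))
print("side fence", W("side",T["side"],[(57,90),(555,45)],54))
print("riser -y corners side",W("side",T["side"],[(205,600),(560,557),(160,395)],18),"top",W("top",T["top"],[(424,492),(673,505)],18))
```

```text
top tile [[468.7, -37.3], [620.8, -39.7], [612.8, -197.7], [461.6, -187.5]] [ 541.  -115.5] [np.float64(-0.9), np.float64(-92.9), np.float64(176.2), np.float64(87.3)]
  board -y edge [[442.3, 4.2], [747.7, -15.0]] -3.6
  bar [[691.4, 205.2], [678.3, -12.3]] -93.42
side tile [[463.6, -196.1], [468.2, -42.2], [616.1, -48.7], [613.8, -198.0]] [ 540.4 -121.3] [np.float64(88.3), np.float64(-2.5), np.float64(-90.9), np.float64(179.3)]
  board -y edge [[443.6, 2.4], [741.1, -20.6]] -4.42
  bar [[697.6, 202.7], [680.3, -3.4]] -94.82
top fence outer [[458.67200501 221.48533416]
 [760.9994011  197.85146366]] near edge left/right [[460.42303983 223.82934045]
 [442.27463476   4.16117291]]
side fence [[462.07765063 222.23814153]
 [760.11267677 201.90677857]]
riser -y corners side [[ 453.32889449 -191.87320935]
 [ 621.45033461 -203.97699983]
 [ 466.61756593  -33.40323214]] top [[ 464.63170264  -25.27260983]
 [ 456.07250631 -190.21878827]]
```

The measurements agree between views:

| Quantity | Value |
|---|---|
| Board yaw | about -4.2° |
| Board origin | about (572, 102) |
| Tile centre | about (541, -119) |
| Tile yaw | about -2° |

I'll push with the jaws open, so both fingers bear on the edge and keep the tile square. The first move goes behind the tile's -y edge, staying high.

```bash
python3 -m pendant '[{"xyz":[-0.010,-0.030,0],"roll":-5,"jaw":0},{"xyz":[-0.027,-0.083,0],"roll":-14,"jaw":0},{"xyz":[-0.045,-0.137,0],"roll":-23,"jaw":0},{"xyz":[-0.064,-0.193,0],"roll":-32,"jaw":0},{"xyz":[-0.083,-0.250,0],"roll":-41,"jaw":0},{"xyz":[-0.101,-0.305,0],"roll":-50,"jaw":0},{"xyz":[-0.115,-0.350,0],"roll":-56,"jaw":0},{"xyz":[-0.1227,-0.371,0],"roll":-58.9,"jaw":0}]'
```

```text
time_s: 1.1
ee_pos: [536.7, -233.5, 213.4]
ee_rot: [-180.0, 0.1, -3.9]
force: [-0.4, 0.7, 0.2]
gripper_width: 91.3
```

```bash
python3 -m pendant '[{"xyz":[0,0,0.030],"roll":0,"jaw":0},{"xyz":[0,0,0.070],"roll":0,"jaw":0},{"xyz":[0,0,0.110],"roll":0,"jaw":0},{"xyz":[0,0,0.140],"roll":0,"jaw":0},{"xyz":[0,0,0.158],"roll":0,"jaw":0},{"xyz":[0,0,0.1645],"roll":0,"jaw":0},{"xyz":[0,0,0.1645],"roll":0,"jaw":0},{"xyz":[0,0,0.1645],"roll":0,"jaw":0}]'
python3 - <<'E'
from h import *
p,d=env.grab_frame("side");cv2.imwrite("pics/s1.png",cv2.resize(p[150:310,230:430],None,fx=4,fy=3.7,interpolation=cv2.INTER_CUBIC))
s=env.state();print(s["ee_pos"],s["ee_rot"],s["force"],s["qpos"])
E
```

```text
time_s: 2.1
ee_pos: [536.1, -235.9, 50.4]
ee_rot: [180.0, -0.1, -4.2]
force: [0.8, -0.2, -0.4]
gripper_width: 91.2
[ 536.13567147 -235.80734306   50.45725674] [ 1.79951757e+02 -1.04199235e-01 -4.19208237e+00] [-0.17034601  0.47959167 -0.01218309] [-2.48614845e+01  2.75609890e+01  1.00849242e+02 -1.06832491e-02
  5.14752489e+01 -2.06627126e+01]
```

View pics/s1.png

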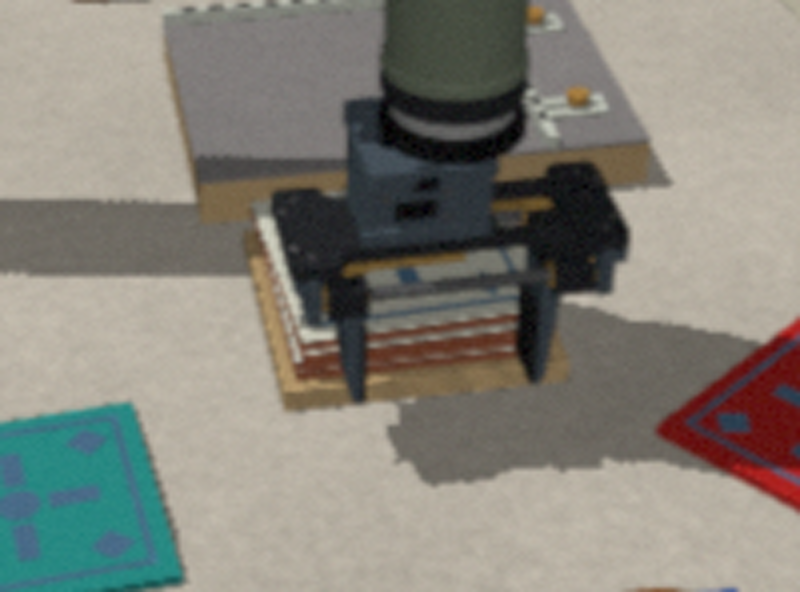

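The fingers are level, behind the -y edge and within its width (fingertips at about (357, 395) and (538, 378) in the crop). Next I'll lower 0.8 mm and approach slowly to contact.

```bash
python3 -m pendant '[{"xyz":[0,-0.003,0.0008],"roll":0,"jaw":0},{"xyz":[0,-0.007,0.0008],"roll":0,"jaw":0},{"xyz":[0,-0.011,0.0008],"roll":0,"jaw":0},{"xyz":[0,-0.015,0.0008],"roll":0,"jaw":0},{"xyz":[0,-0.019,0.0008],"roll":0,"jaw":0},{"xyz":[0,-0.022,0.0008],"roll":0,"jaw":0},{"xyz":[0,-0.025,0.0008],"roll":0,"jaw":0},{"xyz":[0,-0.028,0.0008],"roll":0,"jaw":0}]'
python3 -m pendant '[{"xyz":[0,-0.002,0],"roll":0,"jaw":0},{"xyz":[0,-0.004,0],"roll":0,"jaw":0},{"xyz":[0,-0.006,0],"roll":0,"jaw":0},{"xyz":[0,-0.008,0],"roll":0,"jaw":0},{"xyz":[0,-0.010,0],"roll":0,"jaw":0},{"xyz":[0,-0.012,0],"roll":0,"jaw":0},{"xyz":[0,-0.014,0],"roll":0,"jaw":0},{"xyz":[0,-0.016,0],"roll":0,"jaw":0}]'
python3 - <<'E'
from h import *
p,d=env.grab_frame("side");q,_=env.grab_frame("top")
cv2.imwrite("pics/s2.png",np.hstack([cv2.resize(p[150:290,270:410],(400,400)),cv2.resize(q[125:235,260:370],(400,400))]))
print(env.state()["force"],env.state()["ee_pos"])
E
```

```text
time_s: 3.15
ee_pos: [537.4, -207.7, 48.6]
ee_rot: [179.9, 0.0, -4.1]
force: [-0.8, -2.5, -0.1]
gripper_width: 91.5
time_s: 4.15
ee_pos: [538.9, -191.4, 48.7]
ee_rot: [180.0, -0.0, -4.2]
force: [-0.6, -1.9, -0.1]
gripper_width: 91.5
[ 1.17141274 -0.71247569 -1.21956858] [ 538.9173843  -191.12124354   48.67476079]
```

View pics/s2.png

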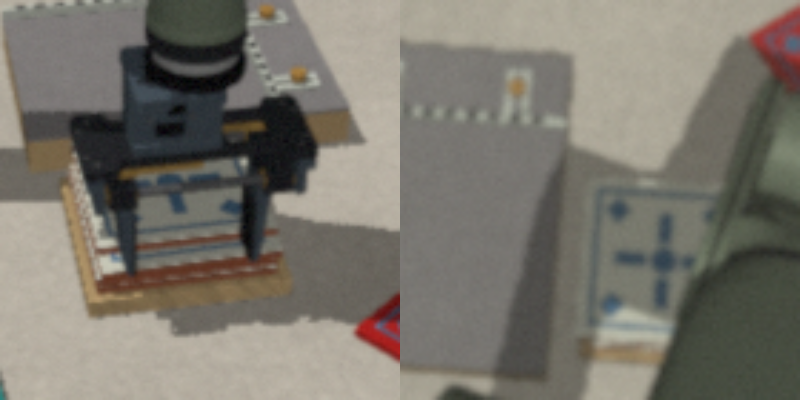

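The tile is sliding: tile 2's white face is now showing in front of the fingers, and the drag is about 2 N. I'll push on across the gap.

```bash
python3 -m pendant '[{"xyz":[0,-0.004,0],"roll":0,"jaw":0},{"xyz":[0,-0.010,0],"roll":0,"jaw":0},{"xyz":[0,-0.016,0],"roll":0,"jaw":0},{"xyz":[0,-0.022,0],"roll":0,"jaw":0},{"xyz":[0,-0.028,0],"roll":0,"jaw":0},{"xyz":[0,-0.034,0],"roll":0,"jaw":0},{"xyz":[0,-0.039,0],"roll":0,"jaw":0},{"xyz":[0,-0.042,0],"roll":0,"jaw":0}]'
python3 -m pendant '[{"xyz":[0,-0.004,0],"roll":0,"jaw":0},{"xyz":[0,-0.010,0],"roll":0,"jaw":0},{"xyz":[0,-0.016,0],"roll":0,"jaw":0},{"xyz":[0,-0.022,0],"roll":0,"jaw":0},{"xyz":[0,-0.028,0],"roll":0,"jaw":0},{"xyz":[0,-0.034,0],"roll":0,"jaw":0},{"xyz":[0,-0.039,0],"roll":0,"jaw":0},{"xyz":[0,-0.042,0],"roll":0,"jaw":0}]'
```

```text
time_s: 5.25
ee_pos: [541.9, -149.3, 48.7]
ee_rot: [180.0, -0.0, -4.2]
force: [-0.4, -1.9, 0.2]
gripper_width: 91.0
time_s: 6.25
ee_pos: [545.0, -107.4, 48.7]
ee_rot: [180.0, -0.0, -4.2]
force: [0.8, -2.8, 1.8]
gripper_width: 91.1
```

```bash
python3 -m pendant '[{"xyz":[0,-0.004,0],"roll":0,"jaw":0},{"xyz":[0,-0.010,0],"roll":0,"jaw":0},{"xyz":[0,-0.016,0],"roll":0,"jaw":0},{"xyz":[0,-0.022,0],"roll":0,"jaw":0},{"xyz":[0,-0.028,0],"roll":0,"jaw":0},{"xyz":[0,-0.034,0],"roll":0,"jaw":0},{"xyz":[0,-0.039,0],"roll":0,"jaw":0},{"xyz":[0,-0.042,0],"roll":0,"jaw":0}]'
python3 -m pendant '[{"xyz":[0,-0.004,0],"roll":0,"jaw":0},{"xyz":[0,-0.010,0],"roll":0,"jaw":0},{"xyz":[0,-0.017,0],"roll":0,"jaw":0},{"xyz":[0,-0.024,0],"roll":0,"jaw":0},{"xyz":[0,-0.031,0],"roll":0,"jaw":0},{"xyz":[0,-0.038,0],"roll":0,"jaw":0},{"xyz":[0,-0.044,0],"roll":0,"jaw":0},{"xyz":[0,-0.048,0],"roll":0,"jaw":0}]'
```

```text
time_s: 7.25
ee_pos: [547.9, -65.5, 48.6]
ee_rot: [180.0, 0.0, -4.2]
force: [1.1, -2.1, -0.1]
gripper_width: 91.1
time_s: 8.25
ee_pos: [551.5, -17.6, 48.7]
ee_rot: [180.0, -0.0, -4.2]
force: [0.8, -2.9, 0.8]
gripper_width: 91.2
```

Run:
```python
from h import *
p,d=env.grab_frame("side");q,_=env.grab_frame("top")
cv2.imwrite("pics/s3.png",np.hstack([cv2.resize(p[120:280,260:420],(400,400)),cv2.resize(q[120:240,225:375],(500,400))])[:, :800])
cv2.imwrite("pics/s3raw.png",p);cv2.imwrite("pics/t3raw.png",q)
```

```text
(no output)
```

View pics/s3.png

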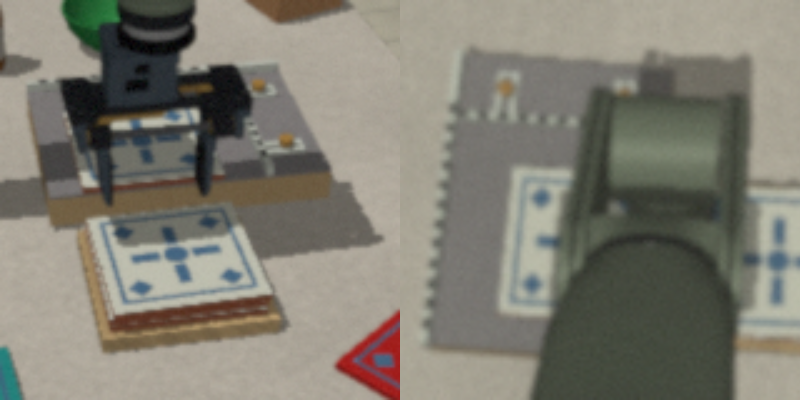

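Tile_top now lies flat on the board, with its leading edge at about (506, 240) in the right crop, square to the fence and about 60 mm away. The lower stack is undisturbed. I'll ease off, lower 1.8 mm to suit the board height, push 36 mm, then creep.

```bash
python3 -m pendant '[{"xyz":[0,0.003,0.0],"roll":0,"jaw":0},{"xyz":[0,0.003,0.0018],"roll":0,"jaw":0},{"xyz":[0,0.002,0.0018],"roll":0,"jaw":0},{"xyz":[0,-0.001,0.0018],"roll":0,"jaw":0},{"xyz":[0,-0.004,0.0018],"roll":0,"jaw":0},{"xyz":[0,-0.008,0.0018],"roll":0,"jaw":0},{"xyz":[0,-0.012,0.0018],"roll":0,"jaw":0},{"xyz":[0,-0.016,0.0018],"roll":0,"jaw":0}]'
python3 -m pendant '[{"xyz":[0,-0.003,0],"roll":0,"jaw":0},{"xyz":[0,-0.006,0],"roll":0,"jaw":0},{"xyz":[0,-0.009,0],"roll":0,"jaw":0},{"xyz":[0,-0.012,0],"roll":0,"jaw":0},{"xyz":[0,-0.014,0],"roll":0,"jaw":0},{"xyz":[0,-0.016,0],"roll":0,"jaw":0},{"xyz":[0,-0.018,0],"roll":0,"jaw":0},{"xyz":[0,-0.020,0],"roll":0,"jaw":0}]'
python3 - <<'E'
from h import *
q,_=env.grab_frame("top");p,_=env.grab_frame("side")
cv2.imwrite("pics/t4.png",np.hstack([cv2.resize(q[150:230,225:285],(390,520),interpolation=cv2.INTER_CUBIC),cv2.resize(p[130:200,260:320],(400,520),interpolation=cv2.INTER_CUBIC)]))
s=env.state();print(s["force"],s["ee_pos"])
E
```

```text
time_s: 9.35
ee_pos: [552.6, -1.7, 46.8]
ee_rot: [180.0, 0.0, -4.2]
force: [0.7, -2.0, -0.7]
gripper_width: 91.4
time_s: 10.35
ee_pos: [554.1, 18.1, 46.8]
ee_rot: [180.0, 0.0, -4.2]
force: [0.9, -1.2, -1.2]
gripper_width: 91.4
[ 0.50700862 -0.51469527 -0.61073891] [554.12963327  18.28372111  46.87128361]
```

View pics/t4.png

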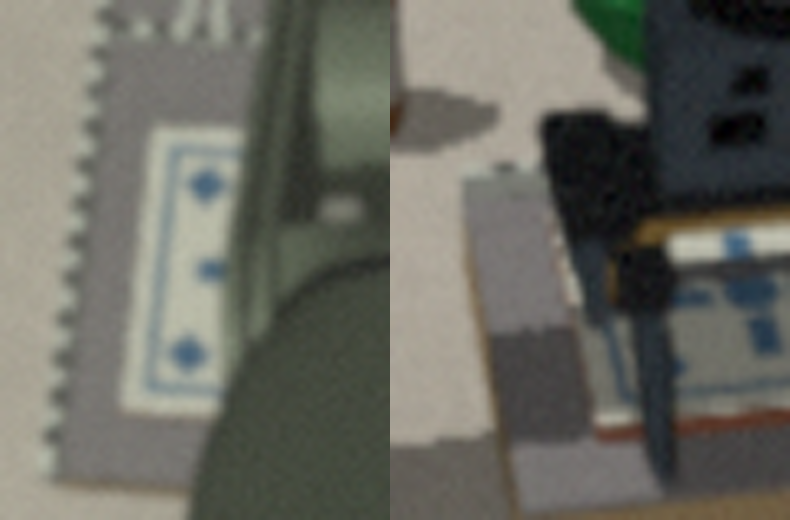

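The gap to the end fence is about 20-23 mm (tile edge at (135, 270), fence at (88, 270)), and the tile is square to it. I'll creep on.

```bash
python3 -m pendant '[{"xyz":[0,-0.0015,0],"roll":0,"jaw":0},{"xyz":[0,-0.003,0],"roll":0,"jaw":0},{"xyz":[0,-0.0045,0],"roll":0,"jaw":0},{"xyz":[0,-0.006,0],"roll":0,"jaw":0},{"xyz":[0,-0.0075,0],"roll":0,"jaw":0},{"xyz":[0,-0.009,0],"roll":0,"jaw":0},{"xyz":[0,-0.0105,0],"roll":0,"jaw":0},{"xyz":[0,-0.012,0],"roll":0,"jaw":0}]'
```

```text
time_s: 11.45
ee_pos: [555.0, 30.0, 46.9]
ee_rot: [180.0, -0.0, -4.2]
force: [-0.4, -1.9, 0.6]
gripper_width: 91.2
```

```bash
python3 -m pendant '[{"xyz":[0,-0.0003,0],"roll":0,"jaw":0},{"xyz":[0,-0.0006,0],"roll":0,"jaw":0},{"xyz":[0,-0.0009,0],"roll":0,"jaw":0},{"xyz":[0,-0.0012,0],"roll":0,"jaw":0},{"xyz":[0,-0.0015,0],"roll":0,"jaw":0},{"xyz":[0,-0.0018,0],"roll":0,"jaw":0},{"xyz":[0,-0.002,0],"roll":0,"jaw":0},{"xyz":[0,-0.002,0],"roll":0,"jaw":0}]'
```

```text
time_s: 12.45
ee_pos: [555.1, 31.9, 46.9]
ee_rot: [180.0, -0.0, -4.2]
force: [0.2, -1.5, 0.7]
gripper_width: 91.1
```

```bash
python3 -m pendant '[{"xyz":[0,-0.0003,0],"roll":0,"jaw":0},{"xyz":[0,-0.0006,0],"roll":0,"jaw":0},{"xyz":[0,-0.0009,0],"roll":0,"jaw":0},{"xyz":[0,-0.0012,0],"roll":0,"jaw":0},{"xyz":[0,-0.0015,0],"roll":0,"jaw":0},{"xyz":[0,-0.0018,0],"roll":0,"jaw":0},{"xyz":[0,-0.002,0],"roll":0,"jaw":0},{"xyz":[0,-0.002,0],"roll":0,"jaw":0}]'
```

```text
time_s: 13.45
ee_pos: [555.3, 33.9, 46.9]
ee_rot: [180.0, -0.0, -4.2]
force: [-0.5, -3.1, 0.7]
gripper_width: 91.3
```

```bash
python3 -m pendant '[{"xyz":[0,-0.0003,0],"roll":0,"jaw":0},{"xyz":[0,-0.0006,0],"roll":0,"jaw":0},{"xyz":[0,-0.0009,0],"roll":0,"jaw":0},{"xyz":[0,-0.0012,0],"roll":0,"jaw":0},{"xyz":[0,-0.0014,0],"roll":0,"jaw":0},{"xyz":[0,-0.0015,0],"roll":0,"jaw":0},{"xyz":[0,-0.0015,0],"roll":0,"jaw":0},{"xyz":[0,-0.0015,0],"roll":0,"jaw":0}]'
```

```text
time_s: 14.45
ee_pos: [555.4, 35.4, 46.9]
ee_rot: [180.0, -0.0, -4.2]
force: [-0.1, -3.3, 0.9]
gripper_width: 91.1
```

```bash
python3 -m pendant '[{"xyz":[0,-0.0003,0],"roll":0,"jaw":0},{"xyz":[0,-0.0006,0],"roll":0,"jaw":0},{"xyz":[0,-0.0009,0],"roll":0,"jaw":0},{"xyz":[0,-0.0012,0],"roll":0,"jaw":0},{"xyz":[0,-0.0014,0],"roll":0,"jaw":0},{"xyz":[0,-0.0015,0],"roll":0,"jaw":0},{"xyz":[0,-0.0015,0],"roll":0,"jaw":0},{"xyz":[0,-0.0015,0],"roll":0,"jaw":0}]'
```

```text
time_s: 15.45
ee_pos: [555.5, 36.9, 46.9]
ee_rot: [180.0, -0.0, -4.2]
force: [-0.6, -2.8, 1.2]
gripper_width: 91.1
```

```bash
python3 -m pendant '[{"xyz":[0,-0.0003,0],"roll":0,"jaw":0},{"xyz":[0,-0.0006,0],"roll":0,"jaw":0},{"xyz":[0,-0.0009,0],"roll":0,"jaw":0},{"xyz":[0,-0.0012,0],"roll":0,"jaw":0},{"xyz":[0,-0.0014,0],"roll":0,"jaw":0},{"xyz":[0,-0.0015,0],"roll":0,"jaw":0},{"xyz":[0,-0.0015,0],"roll":0,"jaw":0},{"xyz":[0,-0.0015,0],"roll":0,"jaw":0}]'
```

```text
time_s: 16.45
ee_pos: [555.6, 38.4, 46.9]
ee_rot: [180.0, -0.0, -4.2]
force: [-0.1, -2.5, 1.4]
gripper_width: 91.4
```

```bash
python3 -m pendant '[{"xyz":[0,-0.0003,0],"roll":0,"jaw":0},{"xyz":[0,-0.0006,0],"roll":0,"jaw":0},{"xyz":[0,-0.0009,0],"roll":0,"jaw":0},{"xyz":[0,-0.0012,0],"roll":0,"jaw":0},{"xyz":[0,-0.0014,0],"roll":0,"jaw":0},{"xyz":[0,-0.0015,0],"roll":0,"jaw":0},{"xyz":[0,-0.0015,0],"roll":0,"jaw":0},{"xyz":[0,-0.0015,0],"roll":0,"jaw":0}]'
```

```text
time_s: 17.45
ee_pos: [555.7, 39.9, 46.8]
ee_rot: [180.0, -0.0, -4.2]
force: [-0.6, -3.0, 0.6]
gripper_width: 91.2
```

```bash
python3 -m pendant '[{"xyz":[0,-0.0003,0],"roll":0,"jaw":0},{"xyz":[0,-0.0006,0],"roll":0,"jaw":0},{"xyz":[0,-0.0009,0],"roll":0,"jaw":0},{"xyz":[0,-0.0012,0],"roll":0,"jaw":0},{"xyz":[0,-0.0014,0],"roll":0,"jaw":0},{"xyz":[0,-0.0015,0],"roll":0,"jaw":0},{"xyz":[0,-0.0015,0],"roll":0,"jaw":0},{"xyz":[0,-0.0015,0],"roll":0,"jaw":0}]'
```

```text
time_s: 18.45
ee_pos: [555.8, 41.4, 46.9]
ee_rot: [180.0, -0.0, -4.2]
force: [-0.1, -2.7, 2.0]
gripper_width: 91.3
```

```bash
python3 -m pendant '[{"xyz":[0,-0.0003,0],"roll":0,"jaw":0},{"xyz":[0,-0.0006,0],"roll":0,"jaw":0},{"xyz":[0,-0.0009,0],"roll":0,"jaw":0},{"xyz":[0,-0.0012,0],"roll":0,"jaw":0},{"xyz":[0,-0.0014,0],"roll":0,"jaw":0},{"xyz":[0,-0.0015,0],"roll":0,"jaw":0},{"xyz":[0,-0.0015,0],"roll":0,"jaw":0},{"xyz":[0,-0.0015,0],"roll":0,"jaw":0}]'
```

```text
time_s: 19.45
ee_pos: [555.9, 42.9, 46.8]
ee_rot: [180.0, -0.0, -4.2]
force: [-0.3, -2.0, 1.9]
gripper_width: 91.2
```

```bash
python3 -m pendant '[{"xyz":[0,-0.0002,0],"roll":0,"jaw":0},{"xyz":[0,-0.0004,0],"roll":0,"jaw":0},{"xyz":[0,-0.0006,0],"roll":0,"jaw":0},{"xyz":[0,-0.0008,0],"roll":0,"jaw":0},{"xyz":[0,-0.001,0],"roll":0,"jaw":0},{"xyz":[0,-0.0012,0],"roll":0,"jaw":0},{"xyz":[0,-0.0012,0],"roll":0,"jaw":0},{"xyz":[0,-0.0012,0],"roll":0,"jaw":0}]'
```

```text
time_s: 20.45
ee_pos: [556.0, 44.1, 46.9]
ee_rot: [180.0, -0.0, -4.2]
force: [-0.4, -2.7, 1.2]
gripper_width: 91.3
```

```bash
python3 -m pendant '[{"xyz":[0,-0.0002,0],"roll":0,"jaw":0},{"xyz":[0,-0.0004,0],"roll":0,"jaw":0},{"xyz":[0,-0.0006,0],"roll":0,"jaw":0},{"xyz":[0,-0.0008,0],"roll":0,"jaw":0},{"xyz":[0,-0.001,0],"roll":0,"jaw":0},{"xyz":[0,-0.0012,0],"roll":0,"jaw":0},{"xyz":[0,-0.0012,0],"roll":0,"jaw":0},{"xyz":[0,-0.0012,0],"roll":0,"jaw":0}]'
```

```text
time_s: 21.45
ee_pos: [556.1, 45.3, 46.8]
ee_rot: [180.0, -0.0, -4.2]
force: [-0.3, -2.8, 1.9]
gripper_width: 91.3
```

```bash
python3 -m pendant '[{"xyz":[0,-0.0002,0],"roll":0,"jaw":0},{"xyz":[0,-0.0004,0],"roll":0,"jaw":0},{"xyz":[0,-0.0006,0],"roll":0,"jaw":0},{"xyz":[0,-0.0008,0],"roll":0,"jaw":0},{"xyz":[0,-0.001,0],"roll":0,"jaw":0},{"xyz":[0,-0.0012,0],"roll":0,"jaw":0},{"xyz":[0,-0.0012,0],"roll":0,"jaw":0},{"xyz":[0,-0.0012,0],"roll":0,"jaw":0}]'
```

```text
time_s: 22.45
ee_pos: [556.2, 46.0, 46.9]
ee_rot: [180.0, -0.0, -4.2]
force: [-0.6, -5.6, 1.3]
gripper_width: 90.9
```

The tile is on the end fence: the force rose to 5.6 N and the motion lagged the command. One small press of 0.3 mm more.

```bash
python3 -m pendant '[{"xyz":[0,-0.0001,0],"roll":0,"jaw":0},{"xyz":[0,-0.0002,0],"roll":0,"jaw":0},{"xyz":[0,-0.0003,0],"roll":0,"jaw":0},{"xyz":[0,-0.0003,0],"roll":0,"jaw":0},{"xyz":[0,-0.0003,0],"roll":0,"jaw":0},{"xyz":[0,-0.0003,0],"roll":0,"jaw":0},{"xyz":[0,-0.0003,0],"roll":0,"jaw":0},{"xyz":[0,-0.0003,0],"roll":0,"jaw":0}]'; python3 -c "
from workcell import env
s=env.state();print(s['force'],s['torque'],s['ee_pos'])"
```

```text
time_s: 23.45
ee_pos: [556.2, 46.1, 46.9]
ee_rot: [179.9, 0.0, -4.2]
force: [-0.3, -6.1, 2.6]
gripper_width: 91.0
[-0.33851996 -6.11432023  2.56439087] [-1.10033217 -0.00343982 -0.05571356] [556.15190845  46.07486712  46.86133623]
```

```bash
python3 -m pendant '[{"xyz":[0,-0.0001,0],"roll":0,"jaw":0},{"xyz":[0,-0.0002,0],"roll":0,"jaw":0},{"xyz":[0,-0.0003,0],"roll":0,"jaw":0},{"xyz":[0,-0.0004,0],"roll":0,"jaw":0},{"xyz":[0,-0.0004,0],"roll":0,"jaw":0},{"xyz":[0,-0.0004,0],"roll":0,"jaw":0},{"xyz":[0,-0.0004,0],"roll":0,"jaw":0},{"xyz":[0,-0.0004,0],"roll":0,"jaw":0}]'; python3 -c "
from workcell import env
s=env.state();print(s['force'],s['torque'],s['ee_pos'])"
```

```text
time_s: 24.45
ee_pos: [556.1, 46.1, 46.9]
ee_rot: [179.9, 0.0, -4.2]
force: [-0.0, -7.3, 2.1]
gripper_width: 91.5
[-2.24817523e-03 -7.28751230e+00  2.08525127e+00] [-1.33179872 -0.00659054 -0.07776356] [556.13119823  46.12366112  46.86091431]
```

The tile is seated on the end fence: 7.3 N in total, about 4.5 N net, with negligible twist. Now I'll back off, rise, and go round to the -x edge with the tool turned 90°.

```bash
python3 -m pendant '[{"xyz":[0,0.006,0],"roll":0,"jaw":0},{"xyz":[0,0.025,-0.005],"roll":0,"jaw":0},{"xyz":[0,0.03,-0.04],"roll":0,"jaw":0},{"xyz":[-0.010,0.020,-0.07],"roll":-10,"jaw":0},{"xyz":[-0.040,-0.012,-0.07],"roll":-20,"jaw":0},{"xyz":[-0.070,-0.045,-0.07],"roll":-30,"jaw":0},{"xyz":[-0.095,-0.072,-0.07],"roll":-40,"jaw":0},{"xyz":[-0.1095,-0.088,-0.07],"roll":-50,"jaw":0}]'
python3 -m pendant '[{"xyz":[0,0,0],"roll":-10,"jaw":0},{"xyz":[0,0,0],"roll":-20,"jaw":0},{"xyz":[0,0,0],"roll":-30,"jaw":0},{"xyz":[0,0,0],"roll":-38,"jaw":0},{"xyz":[0,0,0.01],"roll":-40,"jaw":0},{"xyz":[0,0,0.02],"roll":-40,"jaw":0},{"xyz":[0,0,0.02],"roll":-40,"jaw":0},{"xyz":[0,0,0.02],"roll":-40,"jaw":0}]'
python3 - <<'E'
from h import *
p,_=env.grab_frame("side");q,_=env.grab_frame("top")
cv2.imwrite("pics/s5.png",np.hstack([cv2.resize(p[110:230,240:400],(400,300),interpolation=cv2.INTER_CUBIC),cv2.resize(q[120:240,225:385],(400,300),interpolation=cv2.INTER_CUBIC)]))
s=env.state();print(s["force"],s["ee_pos"],s["ee_rot"])
E
```

```text
time_s: 25.45
ee_pos: [452.2, 143.6, 117.1]
ee_rot: [-180.0, -0.0, 46.2]
force: [-0.3, 0.2, -0.6]
gripper_width: 91.5
time_s: 26.45
ee_pos: [453.5, 142.9, 96.7]
ee_rot: [-180.0, 0.0, 85.8]
force: [-0.4, -0.0, -0.3]
gripper_width: 91.2
[ 0.81450931  1.04948397 -0.66356144] [453.67808292 143.00647004  97.00353884] [ 1.79971907e+02 -6.76076150e-03  8.57997426e+01]
```

View pics/s5.png

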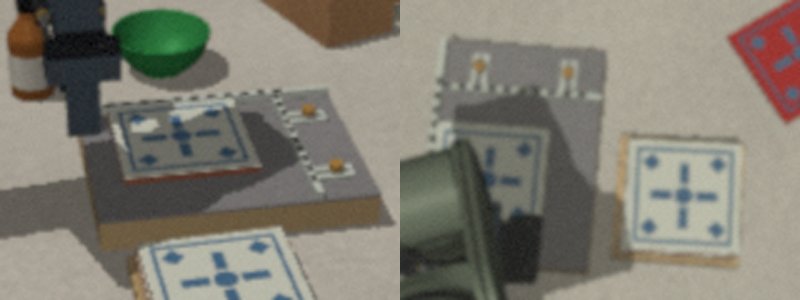

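The tile sits along the end fence and the bar is about 40 mm ahead of its +x edge. I'll descend behind the -x edge and then push in +x (tool +y).

```bash
python3 -m pendant '[{"xyz":[0,0,0.012],"roll":0,"jaw":0},{"xyz":[0,0,0.030],"roll":0,"jaw":0},{"xyz":[0,0,0.045],"roll":0,"jaw":0},{"xyz":[0,0,0.050],"roll":0,"jaw":0},{"xyz":[0,0,0.050],"roll":0,"jaw":0},{"xyz":[0,0.002,0.050],"roll":0,"jaw":0},{"xyz":[0,0.004,0.050],"roll":0,"jaw":0},{"xyz":[0,0.006,0.050],"roll":0,"jaw":0}]'
python3 -m pendant '[{"xyz":[0,0.0025,0],"roll":0,"jaw":0},{"xyz":[0,0.005,0],"roll":0,"jaw":0},{"xyz":[0,0.0075,0],"roll":0,"jaw":0},{"xyz":[0,0.010,0],"roll":0,"jaw":0},{"xyz":[0,0.0125,0],"roll":0,"jaw":0},{"xyz":[0,0.015,0],"roll":0,"jaw":0},{"xyz":[0,0.0175,0],"roll":0,"jaw":0},{"xyz":[0,0.020,0],"roll":0,"jaw":0}]'
```

```text
time_s: 27.55
ee_pos: [459.9, 142.5, 47.2]
ee_rot: [180.0, -0.0, 85.8]
force: [0.0, -0.4, -0.0]
gripper_width: 91.3
time_s: 28.55
ee_pos: [478.7, 140.9, 46.7]
ee_rot: [-179.9, 0.0, 85.8]
force: [-2.2, -0.8, 1.0]
gripper_width: 91.1
```

```bash
python3 -m pendant '[{"xyz":[0,0.0025,0],"roll":0,"jaw":0},{"xyz":[0,0.005,0],"roll":0,"jaw":0},{"xyz":[0,0.0075,0],"roll":0,"jaw":0},{"xyz":[0,0.010,0],"roll":0,"jaw":0},{"xyz":[0,0.0125,0],"roll":0,"jaw":0},{"xyz":[0,0.015,0],"roll":0,"jaw":0},{"xyz":[0,0.0175,0],"roll":0,"jaw":0},{"xyz":[0,0.020,0],"roll":0,"jaw":0}]'
python3 - <<'E'
from h import *
p,_=env.grab_frame("side");q,_=env.grab_frame("top")
cv2.imwrite("pics/s6.png",np.hstack([cv2.resize(p[130:200,310:400],(400,311),interpolation=cv2.INTER_CUBIC),cv2.resize(q[130:200,225:315],(400,311),interpolation=cv2.INTER_CUBIC)]))
s=env.state();print(s["force"],s["torque"],s["ee_pos"])
E
```

```text
time_s: 29.55
ee_pos: [499.5, 139.5, 46.8]
ee_rot: [180.0, 0.0, 85.8]
force: [-1.3, -1.4, -0.7]
gripper_width: 91.1
[-0.92045553 -0.35792254 -0.5713555 ] [ 0.03555929  0.08100617 -0.06769834] [499.93459976 139.62466138  46.93657101]
```

View pics/s6.png

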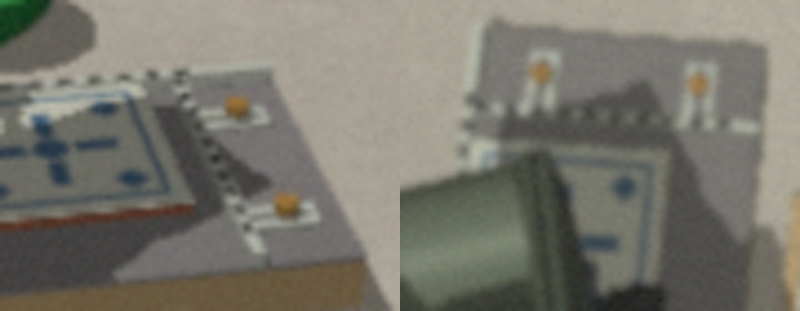

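The gap to the bar is about 11-16 mm in both views and the tile still lies along the end fence. Creeping on.

```bash
python3 -m pendant '[{"xyz":[0,0.001,0],"roll":0,"jaw":0},{"xyz":[0,0.002,0],"roll":0,"jaw":0},{"xyz":[0,0.003,0],"roll":0,"jaw":0},{"xyz":[0,0.004,0],"roll":0,"jaw":0},{"xyz":[0,0.005,0],"roll":0,"jaw":0},{"xyz":[0,0.006,0],"roll":0,"jaw":0},{"xyz":[0,0.006,0],"roll":0,"jaw":0},{"xyz":[0,0.006,0],"roll":0,"jaw":0}]'
```

```text
time_s: 30.65
ee_pos: [505.5, 139.1, 46.9]
ee_rot: [180.0, -0.0, 85.8]
force: [-2.3, 0.3, 1.6]
gripper_width: 91.5
```

```bash
python3 -m pendant '[{"xyz":[0,0.0003,0],"roll":0,"jaw":0},{"xyz":[0,0.0006,0],"roll":0,"jaw":0},{"xyz":[0,0.0009,0],"roll":0,"jaw":0},{"xyz":[0,0.0012,0],"roll":0,"jaw":0},{"xyz":[0,0.0014,0],"roll":0,"jaw":0},{"xyz":[0,0.0015,0],"roll":0,"jaw":0},{"xyz":[0,0.0015,0],"roll":0,"jaw":0},{"xyz":[0,0.0015,0],"roll":0,"jaw":0}]'
```

```text
time_s: 31.65
ee_pos: [506.8, 139.0, 46.8]
ee_rot: [180.0, 0.0, 85.8]
force: [-3.4, 0.8, 2.1]
gripper_width: 91.1
```

```bash
python3 -m pendant '[{"xyz":[0,0.0003,0],"roll":0,"jaw":0},{"xyz":[0,0.0006,0],"roll":0,"jaw":0},{"xyz":[0,0.0009,0],"roll":0,"jaw":0},{"xyz":[0,0.0012,0],"roll":0,"jaw":0},{"xyz":[0,0.0014,0],"roll":0,"jaw":0},{"xyz":[0,0.0015,0],"roll":0,"jaw":0},{"xyz":[0,0.0015,0],"roll":0,"jaw":0},{"xyz":[0,0.0015,0],"roll":0,"jaw":0}]'
```

```text
time_s: 32.65
ee_pos: [508.3, 138.9, 46.8]
ee_rot: [180.0, 0.0, 85.8]
force: [-3.7, 0.0, 2.5]
gripper_width: 90.5
```

```bash
python3 -m pendant '[{"xyz":[0,0.0003,0],"roll":0,"jaw":0},{"xyz":[0,0.0006,0],"roll":0,"jaw":0},{"xyz":[0,0.0009,0],"roll":0,"jaw":0},{"xyz":[0,0.0012,0],"roll":0,"jaw":0},{"xyz":[0,0.0014,0],"roll":0,"jaw":0},{"xyz":[0,0.0015,0],"roll":0,"jaw":0},{"xyz":[0,0.0015,0],"roll":0,"jaw":0},{"xyz":[0,0.0015,0],"roll":0,"jaw":0}]'
```

```text
time_s: 33.65
ee_pos: [509.8, 138.8, 46.8]
ee_rot: [180.0, 0.0, 85.8]
force: [-3.2, 0.4, 3.0]
gripper_width: 91.2
```

```bash
python3 -m pendant '[{"xyz":[0,0.0003,0],"roll":0,"jaw":0},{"xyz":[0,0.0006,0],"roll":0,"jaw":0},{"xyz":[0,0.0009,0],"roll":0,"jaw":0},{"xyz":[0,0.0012,0],"roll":0,"jaw":0},{"xyz":[0,0.0014,0],"roll":0,"jaw":0},{"xyz":[0,0.0015,0],"roll":0,"jaw":0},{"xyz":[0,0.0015,0],"roll":0,"jaw":0},{"xyz":[0,0.0015,0],"roll":0,"jaw":0}]'
```

```text
time_s: 34.65
ee_pos: [511.3, 138.7, 46.8]
ee_rot: [180.0, 0.0, 85.8]
force: [-3.0, -0.4, 1.9]
gripper_width: 90.8
```

```bash
python3 -m pendant '[{"xyz":[0,0.0003,0],"roll":0,"jaw":0},{"xyz":[0,0.0006,0],"roll":0,"jaw":0},{"xyz":[0,0.0009,0],"roll":0,"jaw":0},{"xyz":[0,0.0011,0],"roll":0,"jaw":0},{"xyz":[0,0.0012,0],"roll":0,"jaw":0},{"xyz":[0,0.0012,0],"roll":0,"jaw":0},{"xyz":[0,0.0012,0],"roll":0,"jaw":0},{"xyz":[0,0.0012,0],"roll":0,"jaw":0}]'
```

```text
time_s: 35.65
ee_pos: [512.5, 138.6, 46.8]
ee_rot: [180.0, 0.0, 85.8]
force: [-4.0, -0.0, 0.9]
gripper_width: 91.4
```

```bash
python3 -m pendant '[{"xyz":[0,0.0003,0],"roll":0,"jaw":0},{"xyz":[0,0.0006,0],"roll":0,"jaw":0},{"xyz":[0,0.0009,0],"roll":0,"jaw":0},{"xyz":[0,0.0011,0],"roll":0,"jaw":0},{"xyz":[0,0.0012,0],"roll":0,"jaw":0},{"xyz":[0,0.0012,0],"roll":0,"jaw":0},{"xyz":[0,0.0012,0],"roll":0,"jaw":0},{"xyz":[0,0.0012,0],"roll":0,"jaw":0}]'
```

```text
time_s: 36.65
ee_pos: [513.7, 138.5, 46.8]
ee_rot: [180.0, 0.0, 85.8]
force: [-3.3, -0.2, 2.2]
gripper_width: 90.8
```

```bash
python3 -m pendant '[{"xyz":[0,0.0003,0],"roll":0,"jaw":0},{"xyz":[0,0.0006,0],"roll":0,"jaw":0},{"xyz":[0,0.0009,0],"roll":0,"jaw":0},{"xyz":[0,0.0011,0],"roll":0,"jaw":0},{"xyz":[0,0.0012,0],"roll":0,"jaw":0},{"xyz":[0,0.0012,0],"roll":0,"jaw":0},{"xyz":[0,0.0012,0],"roll":0,"jaw":0},{"xyz":[0,0.0012,0],"roll":0,"jaw":0}]'
```

```text
time_s: 37.65
ee_pos: [514.9, 138.4, 46.8]
ee_rot: [180.0, 0.0, 85.8]
force: [-2.6, -0.3, 2.4]
gripper_width: 91.2
```

```bash
python3 -m pendant '[{"xyz":[0,0.0003,0],"roll":0,"jaw":0},{"xyz":[0,0.0006,0],"roll":0,"jaw":0},{"xyz":[0,0.0009,0],"roll":0,"jaw":0},{"xyz":[0,0.0011,0],"roll":0,"jaw":0},{"xyz":[0,0.0012,0],"roll":0,"jaw":0},{"xyz":[0,0.0012,0],"roll":0,"jaw":0},{"xyz":[0,0.0012,0],"roll":0,"jaw":0},{"xyz":[0,0.0012,0],"roll":0,"jaw":0}]'
```

```text
time_s: 38.65
ee_pos: [516.1, 138.3, 46.8]
ee_rot: [180.0, 0.0, 85.8]
force: [-3.6, -0.5, 1.0]
gripper_width: 91.1
```

```bash
python3 -m pendant '[{"xyz":[0,0.0003,0],"roll":0,"jaw":0},{"xyz":[0,0.0006,0],"roll":0,"jaw":0},{"xyz":[0,0.0009,0],"roll":0,"jaw":0},{"xyz":[0,0.0011,0],"roll":0,"jaw":0},{"xyz":[0,0.0012,0],"roll":0,"jaw":0},{"xyz":[0,0.0012,0],"roll":0,"jaw":0},{"xyz":[0,0.0012,0],"roll":0,"jaw":0},{"xyz":[0,0.0012,0],"roll":0,"jaw":0}]'
```

```text
time_s: 39.65
ee_pos: [517.3, 138.2, 46.8]
ee_rot: [180.0, 0.0, 85.8]
force: [-3.2, 0.4, 2.6]
gripper_width: 91.3
```

```bash
python3 -m pendant '[{"xyz":[0,0.0003,0],"roll":0,"jaw":0},{"xyz":[0,0.0006,0],"roll":0,"jaw":0},{"xyz":[0,0.0009,0],"roll":0,"jaw":0},{"xyz":[0,0.0011,0],"roll":0,"jaw":0},{"xyz":[0,0.0012,0],"roll":0,"jaw":0},{"xyz":[0,0.0012,0],"roll":0,"jaw":0},{"xyz":[0,0.0012,0],"roll":0,"jaw":0},{"xyz":[0,0.0012,0],"roll":0,"jaw":0}]'
```

```text
time_s: 40.65
ee_pos: [518.5, 138.2, 46.8]
ee_rot: [180.0, 0.0, 85.8]
force: [-3.3, -0.1, 0.6]
gripper_width: 91.5
```

```bash
python3 -m pendant '[{"xyz":[0,0.0003,0],"roll":0,"jaw":0},{"xyz":[0,0.0006,0],"roll":0,"jaw":0},{"xyz":[0,0.0009,0],"roll":0,"jaw":0},{"xyz":[0,0.0011,0],"roll":0,"jaw":0},{"xyz":[0,0.0012,0],"roll":0,"jaw":0},{"xyz":[0,0.0012,0],"roll":0,"jaw":0},{"xyz":[0,0.0012,0],"roll":0,"jaw":0},{"xyz":[0,0.0012,0],"roll":0,"jaw":0}]'
```

```text
time_s: 41.65
ee_pos: [519.2, 138.1, 46.8]
ee_rot: [-179.9, 0.0, 85.8]
force: [-4.8, -0.7, 4.0]
gripper_width: 91.2
```

It has contacted the bar: the motion lags and the force is rising. I'll press in 0.4 mm steps.

```bash
python3 -m pendant '[{"xyz":[0,0.0001,0],"roll":0,"jaw":0},{"xyz":[0,0.0002,0],"roll":0,"jaw":0},{"xyz":[0,0.0003,0],"roll":0,"jaw":0},{"xyz":[0,0.0004,0],"roll":0,"jaw":0},{"xyz":[0,0.0004,0],"roll":0,"jaw":0},{"xyz":[0,0.0004,0],"roll":0,"jaw":0},{"xyz":[0,0.0004,0],"roll":0,"jaw":0},{"xyz":[0,0.0004,0],"roll":0,"jaw":0}]'
```

```text
time_s: 42.65
ee_pos: [519.2, 138.1, 46.8]
ee_rot: [-179.9, 0.0, 85.8]
force: [-5.3, 0.3, 4.4]
gripper_width: 91.3
```

```bash
python3 -m pendant '[{"xyz":[0,0.0001,0],"roll":0,"jaw":0},{"xyz":[0,0.0002,0],"roll":0,"jaw":0},{"xyz":[0,0.0003,0],"roll":0,"jaw":0},{"xyz":[0,0.0004,0],"roll":0,"jaw":0},{"xyz":[0,0.0004,0],"roll":0,"jaw":0},{"xyz":[0,0.0004,0],"roll":0,"jaw":0},{"xyz":[0,0.0004,0],"roll":0,"jaw":0},{"xyz":[0,0.0004,0],"roll":0,"jaw":0}]'; python3 -c "
from workcell import env
s=env.state();print(s['force'],s['torque'],s['ee_pos'])"
```

```text
time_s: 43.65
ee_pos: [519.2, 138.1, 46.8]
ee_rot: [-179.9, 0.0, 85.8]
force: [-6.9, 1.0, 4.4]
gripper_width: 91.1
[-6.94567338  0.99104561  4.42960342] [ 0.21186145  1.06346581 -0.04980076] [519.23444705 138.08375844  46.81077833]
```

```bash
python3 -m pendant '[{"xyz":[0,0.0001,0],"roll":0,"jaw":0},{"xyz":[0,0.0002,0],"roll":0,"jaw":0},{"xyz":[0,0.0003,0],"roll":0,"jaw":0},{"xyz":[0,0.0003,0],"roll":0,"jaw":0},{"xyz":[0,0.0003,0],"roll":0,"jaw":0},{"xyz":[0,0.0003,0],"roll":0,"jaw":0},{"xyz":[0,0.0003,0],"roll":0,"jaw":0},{"xyz":[0,0.0003,0],"roll":0,"jaw":0}]'
python3 -m pendant '[{"xyz":[0,-0.0005,0],"roll":0,"jaw":0},{"xyz":[0,-0.0015,0],"roll":0,"jaw":0},{"xyz":[0,-0.004,0],"roll":0,"jaw":0},{"xyz":[0,-0.012,0],"roll":0,"jaw":0},{"xyz":[0,-0.030,0],"roll":0,"jaw":0},{"xyz":[0,-0.050,-0.020],"roll":0,"jaw":0},{"xyz":[0,-0.060,-0.060],"roll":0,"jaw":0},{"xyz":[0,-0.065,-0.100],"roll":0,"jaw":0}]'
python3 - <<'E'
from h import *
p,_=env.grab_frame("side");q,_=env.grab_frame("top")
a=cv2.resize(p[110:250,265:405],(400,400),interpolation=cv2.INTER_CUBIC);b=cv2.resize(q[125:235,225:335],(400,400),interpolation=cv2.INTER_CUBIC)
cv2.imwrite("pics/s7.png",np.hstack([a,b]))
s=env.state();print(s["force"],s["ee_pos"])
E
```

```text
time_s: 44.65
ee_pos: [519.3, 138.1, 46.8]
ee_rot: [-179.8, 0.0, 85.8]
force: [-6.6, 0.5, 5.4]
gripper_width: 91.0
time_s: 45.65
ee_pos: [455.4, 142.8, 147.9]
ee_rot: [180.0, -0.0, 85.8]
force: [0.3, -0.9, 0.4]
gripper_width: 91.1
[ 0.86446296 -0.09284678  1.25672443] [458.5880269  143.71129405 151.10773751]
```

View pics/s7.png

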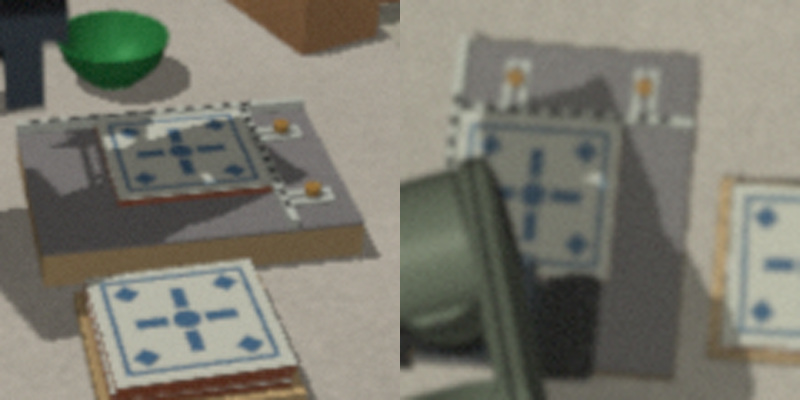

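The tile lies flat and square in the corner: its +x edge is on the bar at about (265, 150) in the left crop, and its +y edge is along the end fence at about (458, 130) in the right. The stack and bowl look unmoved and the gripper is clear. I'll settle the arm and hand in.

```bash
python3 -m pendant '[{"xyz":[0,0,0],"roll":0,"jaw":0},{"xyz":[0,0,0],"roll":0,"jaw":0},{"xyz":[0,0,0],"roll":0,"jaw":0},{"xyz":[0,0,0],"roll":0,"jaw":0},{"xyz":[0,0,0],"roll":0,"jaw":0},{"xyz":[0,0,0],"roll":0,"jaw":0},{"xyz":[0,0,0],"roll":0,"jaw":0},{"xyz":[0,0,0],"roll":0,"jaw":0}]'; python3 -c "
from workcell import env
print(env.job_done())"
```

```text
time_s: 46.75
ee_pos: [455.9, 142.7, 146.9]
ee_rot: [180.0, 0.0, 85.8]
force: [-0.8, 0.6, 0.8]
gripper_width: 91.1
the job is handed in; nothing more can be done
None
```

The top tile lies flat and square in the corner as far as the pictures show, and I handed the job in at 46.8 s. I pushed it with both open fingers off the stack and across the gap, first onto the end fence, then along it onto the far fence's bar.

- **End fence:** it stopped moving at 7.3 N total against about 2.7 N of drag, so roughly 4.5 N on the fence, with almost no twist.
- **Far fence:** it stopped at 6.6–6.9 N total against about 3.3 N of drag, so roughly 3.5 N on the bar. My estimate of its centre there is about 36 mm along the board's x.
- **Last picture:** the tile is flush with both fences, and the stack and bowl look unmoved. I did not re-check the dispenser or the bottle after the moves, but the arm's path kept well away from both. The gripper was clear, with no contact force.

**Limits and disagreements:**
- The pictures resolve only about 2–3 mm per pixel, so the 2 mm limit at the end fence was not measured on its own. It rests on the force and the stop I felt there; I did not press that fence again after sliding the tile along it.
- The camera-based distance to the end fence was about 2 mm short of where the tile actually seated.
- During the last press on the bar, the tool also bore down on the tile by about 4–5 N.

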